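# Put the dry sharpening stone away and close its box

## Robot

A 6-joint arm with a two-finger parallel gripper is mounted at the origin on the work surface; the furniture and walls round the work are solid. World frame = base frame: x ahead of the robot, y to its left, z up, the work surface at z = 0. Lengths are in mm, angles in rad, forces in N, time in s.
With the tool pointing down it reaches from about 300 to 775 mm from the base axis. Payload 14.6 kg.
Tool frame: the origin (TCP) lies between the finger pads; the fingertips stand 19 mm ahead of it and the grasp point (between the pads) is the TCP (manip.tcp_to_tips is the distance from the TCP to the fingertips, in mm); x points along the fingers, z is the direction in which the jaws open and shut, and the axes are right-handed (so a half turn about x gives the same grasp; the last joint's range is limited). The gripper opens to 94 mm and grips with 3 to 60 N. Pads are 16 mm wide; open, the fingers measure 119 mm over their backs; the gripper's body (75 mm by 177 mm) begins 78 mm behind the grasp point.
Start: joints at [-1.194, 0.3, 1.521, -0, 1.321, -0.067], TCP at [236.148, -496.713, 224.446] pointing down, gripper open.
Joint ranges: [-3.03, 3.03], [-0.79, 2.21], [0.23, 2.52], [-1.04, 4.18], [0, 3.07], [-2.55, 2.55]. Speed limits (rad/s): [2.22, 2.22, 2.57, 3.14, 3.14, 3.14].

## Interface

Orientations are given as [roll, pitch, yaw] about the fixed x, y, z axes, in that order (R = Rz(yaw) Ry(pitch) Rx(roll)).
In Python, from cell import manip gives the robot as it stands.
- The arm moves only by the tool jog_arm, never from a script. Its argument "moves" is a list that holds one entry, the list of rows, each a list of 6 numbers: the shift along the world's x, y, z in mm, then the turn, a rotation vector about the world's x, y, z in degrees. In form: [[[dx, dy, dz, wx, wy, wz], ...]]. A call has 1 to 5 rows; each row shifts and turns the pose as measured when the row begins; what a row does not reach is not made up. A row lasts 1/10 s, in which the tool goes at most 50 mm and 8.59 degrees, less where a joint would pass 70% of its speed; a pose out of reach is approached as far as the arm can. A call is refused whole if a number of a shift passes 50 or a number of a turn 8.59, either way. A call with a gripper value outside its range is refused whole. "gripper" is the opening, from -1 (shut) to 1 (fully open), set as the call begins (left out, the last holds). The fingers move at their own pace and stop on an object; "squeeze" is the grip in N (left out, the last holds). Time passes only in rows, so rows that do not move let the fingers close. It gives the time, the measured TCP pose, the force and the opening at its end, in the units of the state.
- manip.read_state(): the state, without advancing time (a new reading comes with each control period).
- manip.camera(name): name is "side" or "top"; returns (picture, depth): 384x512x3 uint8, blue, green, red; 384x512 float32, mm along the optical axis (not along the pixel's ray), 0 where there is no reading.
- manip.camera_params(name): a dict with "fx", "fy", "cx", "cy" (pixels), "rvec" (rotation vector, rad) and "tvec" (3), from world to camera coordinates, as OpenCV has them. Camera axes: x right, y down, z forward; pixel columns grow to the right and rows downward; lengths in mm; the calibration is good to about 2 mm. A picture is of the moment at which its call begins. camera_params takes no time and is no camera call.
- manip.sign_off(): hands the job in, once; it reports no verdict.
The state is a dict: "clock": time; "joints": joint angles; "qd": joint speeds; "effort": joint torques, N m; "eef_pos": TCP position; "eef_rot": TCP orientation; "wrist_force": force on the tool from outside, world axes, zero at the start; "moment": the same for the moment, N m; "finger_gap": finger opening in mm.
Only numpy, scipy, OpenCV 4.12 (cv2) and the standard library are available. Lean on these libraries where they do the work, as an engineer would, in place of code of your own. Each camera call takes 0.05 s, during which the arm holds its last target. There are 200 camera calls.

## Task

The sharpening stone was left standing on its long edge to dry. Lay it down flat on the worktop and let go of it, then take it again across its width and set it flat inside its open wooden box. Then lift the knee of the folding lid stay up past centre so that it unlocks, and lower the lid gently until it is fully shut, leaving the other things on the worktop where they are.

Things in the scene. Friction and masses are not known exactly. Their poses are not given: they have to be found in the camera images.
- whetstone: grey two-layer sharpening stone, a block 140 (own x) x 28 (own y) x 60 mm (own z), 0.3 to 0.6 kg, origin at its middle. It starts standing on a long narrow edge left of the box (own z up, origin 30 mm above the worktop); lying flat its own y is vertical (either broad face down) and its origin is 14 mm above what it lies on.
- stone_box: open-topped wooden box fixed to the worktop, outside 190 (own x) x 170 (own y) x 75 mm high, walls 9 mm, inside 172 x 152 mm. Origin under its centre on the worktop; own x points away from the robot to the hinge side, own y to the left, z up. The lid stay is on its right-hand (-y) outside.
- box_bed (a point): centre of the raised flat wooden bed inside the box, 22 mm above the worktop (53 mm below the rim); axes as the box. The inside is 172 x 152 mm, so the stone lies with its length along the box's x.
- lid_hinge (a point): middle of the lid's hinge axis (along the box's y), on the far rim 95 mm from the box centre, 75 mm high; axes as the box. The lid is a wooden panel 196 x 174 x 14 mm; shut, its inner face lies on the rim. It starts nearly upright, inner face to the robot, free edge about 0.27 m above the worktop.
- lid_edge (a point): middle of the lid's free edge, 196 mm from the hinge axis and in mid thickness of the panel (7 mm outside the plane of the inner face, which contains the hinge axis). Own x points from the free edge to the hinge, own y along the edge to the left, own z out of the outer face (up when shut, away from the robot when open).
- lid (a joint): lid angle, rad: 0 as found (open 1.5 rad from shut, held by the stay), 1.5 = fully shut. While the stay is locked the lid cannot be lowered. Unlocked, its stiff friction hinge (0.45 N m; lid 0.35 kg) keeps it at any angle where it is left; a push of 2 to 5 N near the free edge moves it down.
- knee (a joint): fold of the stay's knee, rad: 0 = locked, sagging on its stop 8 mm below the straight line; 0.22 = straight (centre); beyond, it is unlocked and folds upward as the lid comes down, to about 2.9 when shut. Lifting about 10 mm reaches centre; lift about 40 mm in all and it stays where left. Two flat steel links outside the box's right wall, 106 (lower) and 56 mm between pins.
- knee_grip (a point): grip point on the knee's handle, a level round steel bar 12 mm in diameter and 52 mm long, sticking out sideways (box's -y) from the knee, with an 18 mm disc on its outer end. The point is on the bar's axis, 42 mm outside the box's right wall, 30 mm from the bar's inner end; it starts about 127 mm above the worktop, 67 mm to the robot's side of the hinge axis.
- stay_pivot (a point): point on the axis of the lower link's pivot on the box wall, at the same sideways offset as knee_grip; axes as the box. The knee bar swings about this axis at 106 mm radius; lifting swings it up and towards the robot. At the start it is about 0.6 rad above level, on the far side of the pivot.
- salt_shaker: salt shaker with a metal top, 44 mm in diameter, 90 mm tall, standing to the right: leave alone. Origin under its centre.
- spice_jar: spice jar with a red cap, 45 mm in diameter, 106 mm tall, standing behind to the right: leave alone. Origin under its centre.
- fish_tin: flat oblong tin 63 x 105 x 26 mm lying behind the stone to the left: leave alone. Origin under its centre.
Not all that is in view belongs to the job. What is shaped like the whetstone but blue is not meant.

How it is judged (in metres and radians):
On the way, in this order (a step that is already met when the one before it is completed fails the run):
1. the stone lies flat on the worktop, let go ((angle between whetstone's own y axis and vertical below 0.12 rad or angle between whetstone's own y axis and vertical above 3.02 rad) and height (world z) of whetstone below 0.019 m and contact force between whetstone and the fingers below 0.1 N), for 0.2 s.
2. the stone lies flat on the bed inside the box, let go ((angle between whetstone's own y axis and vertical below 0.12 rad or angle between whetstone's own y axis and vertical above 3.02 rad) and z of whetstone in the frame of box_bed between 0.008 and 0.02 m and horizontal distance between whetstone and box_bed below 0.06 m and contact force between whetstone and the fingers below 0.1 N and value of joint lid below 0.1 rad), for 0.2 s.
3. the knee of the stay is lifted past centre while the lid is still open (value of joint knee above 0.4 rad and value of joint lid below 0.6 rad), for 0.1 s.
At the end, for the whole second after the job is handed in: the lid is shut to within 0.04 rad (about 8 mm at its free edge) with the stay folded, and the stone rests flat (within 0.12 rad) on the bed inside the box (value of joint lid above 1.46 rad and value of joint knee above 2 rad and (angle between whetstone's own y axis and vertical below 0.12 rad or angle between whetstone's own y axis and vertical above 3.02 rad) and z of whetstone in the frame of box_bed between 0.008 and 0.02 m and horizontal distance between whetstone and box_bed below 0.06 m and linear speed of whetstone below 0.02 m/s); the robot touches nothing.
It fails at once if the lid slams (faster than 3 rad/s) (velocity of joint lid above 3 rad/s).
It fails at once if a bystander is moved by more than 40 mm (distance of any of salt_shaker, spice_jar, fish_tin from where it was at the start of the episode above 0.04 m).
It also fails if it takes over 69 s, if anything falls off the work surface, if the arm or the gripper's body presses on something with over 40 N, if the wrist force passes 120 N, or if a joint passes its speed limit or range.

## Working session

There is one attempt and no reset: what is moved stays moved. The work goes in short steps, Python scripts to look and compute and a tool call to move; the robot and the scene stay as the last step left them, time stands still between calls to the robot, and variables do not carry over. Pictures are saved under pics/ and viewed, about 8 in all and at most 12, crops included, and the job is handed in when it is done.

Besides the shell and the picture viewer there is one more tool, called after ">>>" as a command line: name --argument value ..., lists and objects as JSON in quotes. jog_arm: Moves the arm, as the interface text tells. Its arguments: {"type":"object","properties":{"moves":{"type":"array","items":{"type":"array","items":{"type":"array","items":{"type":"number"}}}},"gripper":{"type":"number"},"squeeze":{"type":"number"}},"required":["moves"]}

```bash
mkdir -p pics; cat > h.py <<'E'
from cell import manip
import cv2, numpy as np
def snap(n,tag):
    im,d=manip.camera(n); cv2.imwrite(f'pics/{tag}.png',im); np.save(f'pics/{tag}.npy',d); return im,d
def pts(n,d,uv):
    p=manip.camera_params(n); R,_=cv2.Rodrigues(np.array(p['rvec'],float)); t=np.array(p['tvec'],float).ravel()
    o=[]
    for u,v in uv:
        w=d[max(0,v-1):v+2,max(0,u-1):u+2]; w=w[w>0]; z=np.median(w) if len(w) else 0
        c=np.array([(u-p['cx'])/p['fx']*z,(v-p['cy'])/p['fy']*z,z]); o.append(R.T@(c-t))
    return np.round(np.array(o),1)
def cloud(n,d):
    p=manip.camera_params(n); R,_=cv2.Rodrigues(np.array(p['rvec'],float)); t=np.array(p['tvec'],float).ravel()
    v,u=np.mgrid[:d.shape[0],:d.shape[1]]
    c=np.stack([(u-p['cx'])/p['fx']*d,(v-p['cy'])/p['fy']*d,d],-1)
    return (c-t)@R
E
python3 - <<'E'
from h import *
for n in('top','side'):
    snap(n,n+'0'); p=manip.camera_params(n);print(p)
    R,_=cv2.Rodrigues(np.array(p['rvec'],float));print(-R.T@np.array(p['tvec']).ravel())
a=cv2.imread('pics/top0.png');b=cv2.imread('pics/side0.png')
cv2.imwrite('pics/both0.png',cv2.resize(np.hstack([a,b]),(800,300)))
print(manip.read_state())
E
```

```text
{'fx': 375.9243016522686, 'fy': 375.9243016522686, 'cx': 259.1320167082717, 'cy': 193.55855166519865, 'rvec': array([ 1.44704084, -2.31322888,  0.71566303]), 'tvec': array([ 240.61584437,  481.24826369, 1244.40170976])}
[-176.37473902  345.80437388 1298.97758932]
{'fx': 461.42294946414415, 'fy': 461.42294946414415, 'cx': 263.61252999311023, 'cy': 192.13750568244433, 'rvec': array([ 2.57983193, -0.23707676,  0.05559554]), 'tvec': array([-506.16158908,  178.01447226, 1382.53733862])}
[ 405.07287671 -656.86041959 1266.39194289]
{'clock': 0.1, 'joints': array([-1.19359823e+00,  3.00405530e-01,  1.52149846e+00,  2.66919537e-06,
        1.32073152e+00, -6.66338842e-02]), 'qd': array([ 0.00133141, -0.00160761, -0.00187442, -0.00055407,  0.00149382,
        0.00165731]), 'effort': array([ 1.24575065e-03, -5.32644618e+01, -3.53283978e+01,  7.10185105e-02,
        2.34759471e-02, -6.68941084e-05]), 'eef_pos': array([ 236.07317758, -496.51972218,  223.95724372]), 'eef_rot': array([3.07247955, 1.56975346, 1.94551454]), 'wrist_force': array([ 0.57500592, -0.14202856, -0.21009783]), 'moment': array([-0.02428599,  0.01508936,  0.02905058]), 'finger_gap': 93.99737543711383}
```

View pics/top0.png

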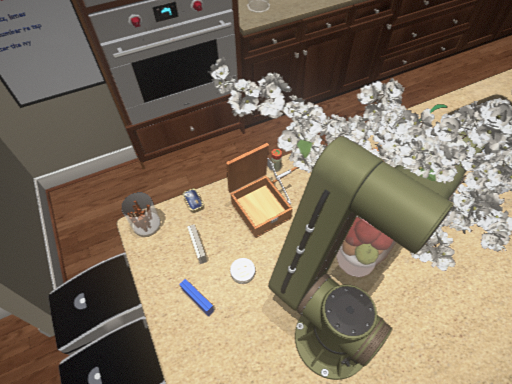

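View pics/side0.png

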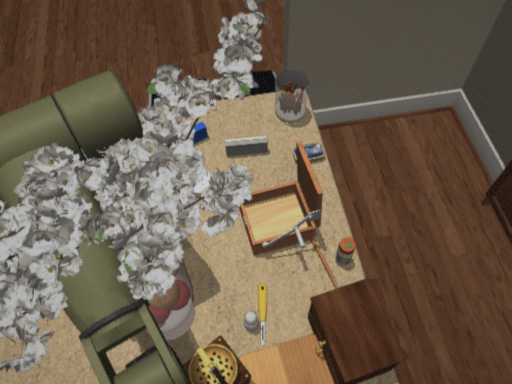

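Top: stone at about (197,243), blue decoy at (197,297), box at (260,205), tin (193,200). Side: stone (246,146), box (278,218), knee (300,238), spice jar (346,250), shaker (251,320). I'll enlarge these areas and measure.

```bash
python3 - <<'E'
from h import *
a=cv2.imread('pics/top0.png')[140:270,170:310];b=cv2.imread('pics/side0.png')[120:270,215:365]
a=cv2.resize(a,(400*140//130,400),interpolation=cv2.INTER_CUBIC);b=cv2.resize(b,None,fx=4,fy=4,interpolation=cv2.INTER_CUBIC)
cv2.imwrite('pics/crop0.png',b);
d=np.load('pics/side0.npy');dt=np.load('pics/top0.npy')
print('side stone',pts('side',d,[(229,141),(266,138),(247,140),(228,152),(267,149)]))
print('side box',pts('side',d,[(270,215),(290,215),(280,230),(243,194),(250,250),(246,222),(300,150)]))
print('top stone',pts('top',dt,[(191,230),(204,257),(197,243)]))
print('top box',pts('top',dt,[(260,205),(232,197),(253,231),(290,212)]))
for n,D in(('top',dt),('side',d)):
    P=cloud(n,D);im=cv2.imread(f'pics/{n}0.png').astype(int)
    m=(P[...,2]>50)&(P[...,2]<66)&(D>0)&(im.max(2)-im.min(2)<40)
    v,u=np.nonzero(m);q=P[m];
    box=(slice(228,262),slice(185,210)) if n=='top' else (slice(134,156),slice(222,272))
    mm=np.zeros_like(m);mm[box]=m[box];q=P[mm];
    if len(q):
        r=cv2.minAreaRect(q[:,:2].astype(np.float32));print(n,len(q),r,q[:,2].mean())
E
```

```text
side stone [[452.4 291.2  60.4]
 [574.5 280.9  60.2]
 [511.4 285.   59.4]
 [443.9 272.7  26.4]
 [574.8 264.9  20.8]]
side box [[ 5.373e+02  1.430e+01  2.130e+01]
 [ 5.973e+02  1.500e+00  2.390e+01]
 [ 5.572e+02 -4.250e+01  2.240e+01]
 [ 4.424e+02 -2.023e+02  5.228e+02]
 [ 4.584e+02 -8.050e+01  1.000e-01]
 [ 4.585e+02 -2.440e+01  7.450e+01]
 [ 6.274e+02  6.130e+01  2.692e+02]]
top stone [[556.4 281.5  61. ]
 [438.8 276.6  46.8]
 [495.1 280.4  61.6]]
top box [[565.3 -10.6  22.8]
 [622.5  84.7  66.4]
 [465.1  67.9  32.2]
 [464.5 -91.   58.5]]
top 235 ((503.9883117675781, 279.69305419921875), (27.313772201538086, 132.6090850830078), 85.90782165527344) 60.92960301228679
side 354 ((506.3545837402344, 280.3813171386719), (36.625457763671875, 139.5780487060547), 85.43224334716797) 58.98926932462896
```

View pics/crop0.png

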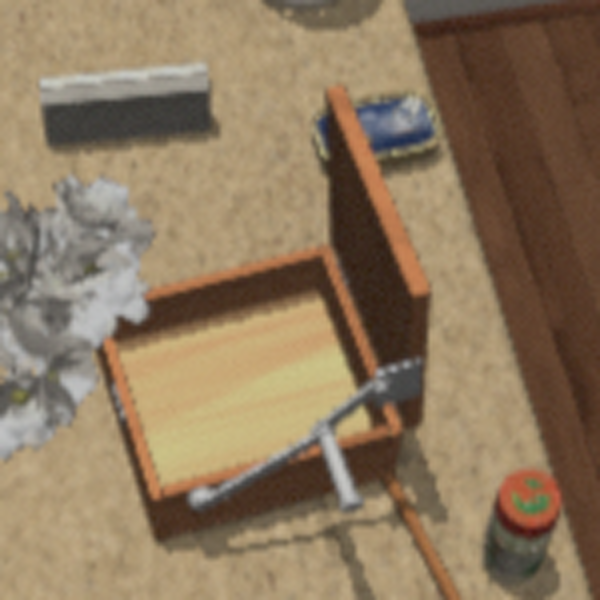

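```bash
python3 - <<'E'
from h import *
d=np.load('pics/side0.npy');dt=np.load('pics/top0.npy')
p=manip.camera_params('side'); R,_=cv2.Rodrigues(np.array(p['rvec'])); t=np.array(p['tvec']).ravel()
def ray(u,v,z):
    r=R.T@np.array([(u-p['cx'])/p['fx'],(v-p['cy'])/p['fy'],1]);c=-R.T@t
    return np.round(c+r*(z-c[2])/r[2],1)
C=lambda x,y:((x+.5)/4-.5+215,(y+.5)/4-.5+120)
for nm,x,y,z in [('fr',152,500,75),('br',400,432,75),('frin',162,490,75),('blin',323,263,75),('l1',145,293,75),('l2',322,248,75),('front',118,390,75),
  ('bar_in',322,430,127),('bar_out',350,500,127),('disc',352,503,127),('pivot',198,497,70),('lidtopL',335,90,270),('lidtopR',423,292,270)]:
    print(nm,ray(*C(x,y),z))
# lid top cloud
P=np.concatenate([cloud('side',d)[d>0],cloud('top',dt)[dt>0]])
m=(P[:,0]>560)&(P[:,0]<700)&(abs(P[:,1])<130)&(P[:,2]>250)&(P[:,2]<285)
q=P[m];print('lid top',len(q),q.min(0),q.max(0),q.mean(0))
g={}
print('max z grid rows x 100..800 step50, cols y 400..-500 step -50')
for x in range(100,800,50):
    print(x,[int((lambda s:s[:,2].max() if len(s) else -1)(P[(P[:,0]>=x)&(P[:,0]<x+50)&(P[:,1]>=y)&(P[:,1]<y+50)])) for y in range(400,-501,-50)])
    
print('min z above 90')
for x in range(100,800,50):
    print(x,[int((lambda s:s[:,2].min() if len(s) else -1)(P[(P[:,0]>=x)&(P[:,0]<x+50)&(P[:,1]>=y)&(P[:,1]<y+50)&(P[:,2]>130)])) for y in range(400,-501,-50)])
E
```

```text
fr [465.3 -99.6  75. ]
br [650.7 -79.4  75. ]
frin [473.6 -93.2  75. ]
blin [627.2  72.4  75. ]
l1 [489.  71.  75.]
l2 [629.4  85.9  75. ]
front [455.6  -7.7  75. ]
bar_in [587.3 -93.1 127. ]
bar_out [ 594.5 -148.6  127. ]
disc [ 595.3 -151.   127. ]
pivot [ 498.2 -101.    70. ]
lidtopL [628.8  87.5 270. ]
lidtopR [648.3 -79.9 270. ]
lid top 682 [622.39974276 -83.91178509 250.23838618] [653.67368357  88.19758311 277.47190462] [636.27059864  -0.97030338 267.42266058]
max z grid rows x 100..800 step50, cols y 400..-500 step -50
100 [8, 6, 7, 7, 8, 9, 389, 479, 625, 688, 693, 692, 709, 709, 758, 790, 790, 792, 599]
150 [8, 7, 7, 7, 7, 7, 390, 558, 669, 696, 695, 689, 714, 706, 739, 778, 793, 797, 532]
200 [7, 6, 61, 7, 9, 8, 391, 553, 680, 696, 697, 681, 701, 709, 711, 707, 593, 565, 515]
250 [6, 67, 67, 9, 6, 37, 9, 5, 631, 695, 693, 654, 714, 728, 700, 632, 624, 535, 525]
300 [7, 66, 66, 7, 38, 40, 39, 8, 672, 667, 653, 610, 722, 735, 722, 615, 612, 195, 488]
350 [8, 67, 32, 7, 38, 40, 37, 8, 669, 678, 683, 640, 715, 710, 550, 9, 154, 156, 155]
400 [10, 10, 7, 63, 8, 10, 7, 680, 693, 
[... 1208 characters left out ...]
-1, -1, -1, -1, -1, -1, -1, 653, 635, 618, 617, 493, 481, 496, 499, -1, -1, -1, -1]
450 [-1, -1, -1, -1, -1, -1, 634, 624, 591, 588, 637, 534, 492, 501, -1, -1, -1, -1, -1]
500 [-1, -1, -1, -1, -1, -1, 662, 640, 668, 675, -1, -1, -1, -1, -1, -1, -1, -1, -1]
550 [-1, -1, -1, -1, -1, -1, 708, 715, -1, -1, 130, 130, 130, -1, -1, 130, 130, 130, 131]
600 [130, 130, -1, -1, -1, -1, -1, 130, 130, 130, 130, -1, 135, -1, 159, 158, 159, 159, 130]
650 [-1, 130, -1, -1, -1, -1, -1, -1, -1, 267, 130, -1, -1, -1, 159, 159, 158, 159, 159]
700 [130, 130, -1, -1, -1, -1, -1, -1, -1, -1, -1, -1, -1, -1, 160, 159, 158, 158, 158]
750 [-1, -1, -1, -1, -1, -1, -1, -1, -1, -1, -1, -1, -1, -1, -1, -1, -1, 159, 161]
```

```bash
python3 - <<'E'
from h import *
for n in('side','top'):
    D=np.load(f'pics/{n}0.npy');im=cv2.imread(f'pics/{n}0.png');P=cloud(n,D)
    h=cv2.cvtColor(im,cv2.COLOR_BGR2HSV)
    fl=(h[...,1]<45)&(h[...,2]>110)&(D>0)&(P[...,2]>180)&(P[...,0]<760)&(P[...,0]>-400)
    q=P[fl];print(n,'flowers',len(q),np.percentile(q,[1,10,50,90,99],axis=0).round())
    for x in range(-200,750,100):
        print(x,[(lambda s:(int(s[:,2].min()),int(s[:,2].max())) if len(s)>3 else 0)(q[(q[:,0]>=x)&(q[:,0]<x+100)&(q[:,1]>=y)&(q[:,1]<y+100)]) for y in range(200,-701,-100)])
    ol=(h[...,0]>22)&(h[...,0]<45)&(h[...,1]>90)&(D>0)&(P[...,2]>180)&(P[...,0]<760)
    q=P[ol];print('arm',np.percentile(q,[1,50,99],axis=0).round())
d=np.load('pics/side0.npy');print('fruit',pts('side',d,[(165,300),(180,315),(185,285),(175,335)]))
dt=np.load('pics/top0.npy');print('fruit top',pts('top',dt,[(365,235),(365,255),(355,265),(345,265),(375,230)]))
E
```

```text
side flowers 29616 [[  82. -453.  467.]
 [ 120. -377.  538.]
 [ 263. -247.  637.]
 [ 428.  -37.  721.]
 [ 510.   79.  769.]]
-200 [0, 0, 0, 0, 0, 0, 0, 0, 0, 0]
-100 [0, 0, 0, 0, 0, 0, 0, 0, 0, 0]
0 [0, 0, 0, 0, (596, 658), (624, 678), (542, 634), (549, 665), 0, 0]
100 [0, 0, 0, 0, (541, 714), (591, 758), (557, 793), (546, 797), 0, 0]
200 [0, 0, 0, (569, 610), (541, 713), (180, 728), (180, 702), 0, 0, 0]
300 [0, 0, (621, 666), (535, 676), (428, 722), (447, 734), (534, 615), 0, 0, 0]
400 [0, (666, 677), (628, 719), (596, 719), (492, 559), (496, 543), 0, 0, 0, 0]
500 [0, (681, 715), (647, 717), (675, 704), 0, 0, 0, 0, 0, 0]
600 [0, 0, 0, (180, 188), 0, 0, 0, 0, 0, 0]
700 [0, 0, 0, 0, 0, 0, 0, 0, 0, 0]
arm [[  95. -477.  183.]
 [ 238. -247.  618.]
 [ 486.   53.  764.]]
top flowers 18034 [[ -61. -380.  454.]
 [   7. -341.  543.]
 [ 168. -218.  649.]
 [ 447.   15.  718.]
 [ 531.  109.  771.]]
-200 [0, 0, 0, 0, 0, 0, 0, 0, 0, 0]
-100 [0, 0, (260, 304), (299, 651), (454, 671), (452, 602), (528, 599), 0, 0, 0]
0 [0, 0, (260, 308), (302, 307), (431, 676), (450, 678), (506, 776), 0, 0, 0]
100 [0, (342, 381), (355, 533), (326, 482), (180, 714), (180, 753), (508, 790), (506, 682), 0, 0]
200 [0, 0, 0, (553, 682), (381, 714), (520, 723), (573, 706), (510, 514), (491, 514), 0]
300 [0, 0, (547, 669), (534, 681), (533, 721), (492, 735), 0, 0, 0, 0]
400 [0, (634, 679), (591, 718), (590, 721), (481, 643), (514, 548), 0, 0, 0, 0]
500 [0, (662, 750), (655, 750), (697, 708), 0, 0, 0, 0, 0, 0]
600 [0, 0, 0, (180, 192), 0, 0, 0, 0, 0, 0]
700 [0, 0, 0, 0, 0, 0, 0, 0, 0, 0]
arm [[ -20. -361.  495.]
 [ 150. -189.  644.]
 [ 534.  106.  765.]]
fruit [[ 250.2 -307.7  322.8]
 [ 260.2 -300.4  186.7]
 [ 288.5 -261.8  271. ]
 [ 218.2 -293.1    7.3]]
fruit top [[ 161.2 -155.7  325.8]
 [ 141.9 -173.6  210.9]
 [ 155.2 -169.3  111.5]
 [ 199.4 -180.    10.8]
 [ 146.7 -167.2  370.1]]
```

```bash
python3 - <<'E'
from h import *
a=cv2.imread('pics/top0.png')[60:384,200:512];b=cv2.imread('pics/side0.png')[0:384,0:280]
a=cv2.resize(a,(433,450),interpolation=cv2.INTER_CUBIC);b=cv2.resize(b,(328,450),interpolation=cv2.INTER_CUBIC)
cv2.imwrite('pics/plant.png',np.hstack([a,b]))
E
```

```text
(no output)
```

View pics/plant.png

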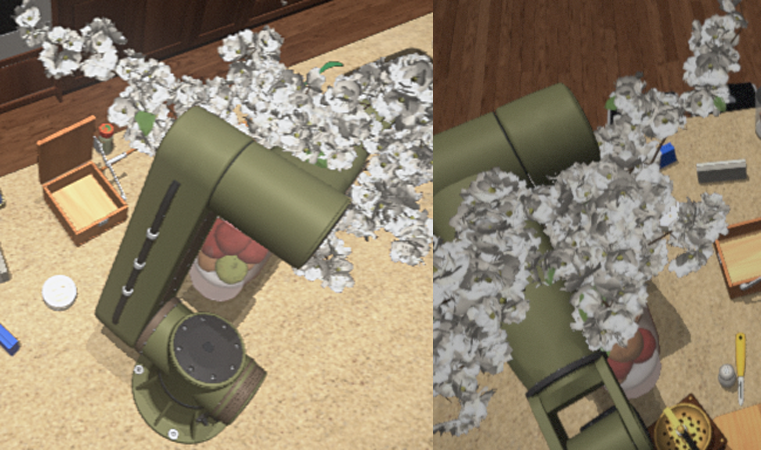

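The stone stands at about (507, 280), yaw −4°. The box is centred near (551, −5.5), yaw 6.3°, with the knee bar near (593, −129, 127). The vase is at about (220, −230). I'll raise the tool and swing round outside the vase in short calls.

>>> jog_arm --moves '[[[0,0,40,0,0,0],[0,0,40,0,0,0],[0,0,40,0,0,0],[42,22,0,0,0,7.5],[40,26,0,0,0,7.5]]]' --gripper -1

```text
clock: 0.6
eef_pos: [315.7, -448.2, 346.0]
eef_rot: [-3.058, 1.564, 2.358]
wrist_force: [0.9, -1.0, -0.2]
finger_gap: 57.5
```

```bash
python3 -c "
from h import *
s=manip.read_state();print(s['eef_pos'],s['effort'],s['wrist_force'],s['joints'])"
```

```text
[ 315.68439068 -448.22366713  345.96150994] [-8.72416466e+00 -5.53907919e+01 -3.90765989e+01  8.19322478e-03
  2.51072533e-01  9.94001180e-01] [ 0.8682148  -0.96931655 -0.16071308] [-1.02323225  0.23994272  1.31914353 -0.00166719  1.58933675 -0.15623664]
```

>>> jog_arm --moves '[[[38,29,0,0,0,7.5],[35,33,0,0,0,7.5],[32,36,0,0,0,7.5]]]'

```text
clock: 0.9
eef_pos: [424.2, -346.9, 345.4]
eef_rot: [-3.089, 1.563, 2.734]
wrist_force: [0.3, -0.8, -0.6]
finger_gap: 33.0
```

```bash
python3 -c "
from h import *
s=manip.read_state();print(s['eef_pos'],s['effort'],s['wrist_force'],s['joints'])"
```

```text
[ 424.19180756 -346.94624322  345.36652812] [-7.63655841e+00 -5.32736063e+01 -3.71507621e+01  4.79266851e-02
  1.92339630e-01  9.31852274e-01] [ 0.2667889  -0.82153392 -0.62978469] [-0.75118745  0.23986326  1.32057243 -0.0026303   1.58851167 -0.29132737]
```

>>> jog_arm --moves '[[[29,38,0,0,0,7.5],[25,41,0,0,0,7.5],[22,43,0,0,0,7.5],[18,45,0,0,0,7.5],[14,46,0,0,0,7.5]]]'

```text
clock: 1.4
eef_pos: [536.1, -125.7, 342.8]
eef_rot: [3.017, 1.559, -3.044]
wrist_force: [0.7, 0.4, 0.3]
finger_gap: 0.5
```

>>> jog_arm --moves '[[[10,48,0,0,0,7.5],[6,48,0,0,0,7.5],[2,48,0,0,0,7.5],[-2,48,0,0,0,7.5],[-6,48,0,0,0,7.5]]]'

```text
clock: 1.9
eef_pos: [545.8, 122.4, 340.1]
eef_rot: [2.871, 1.555, -2.507]
wrist_force: [0.8, 0.3, 0.5]
finger_gap: 0.8
```

>>> jog_arm --moves '[[[-6,48,0,0,0,7.5],[-6,48,0,0,0,7.5],[-6,48,0,0,0,7.5],[-6,48,0,0,0,7.5],[-6,48,0,0,0,7.5]]]'

```text
clock: 2.4
eef_pos: [512.6, 370.2, 338.6]
eef_rot: [2.785, 1.552, -1.911]
wrist_force: [0.2, -0.5, -0.4]
finger_gap: 0.4
```

```bash
python3 -c "
from h import *
from scipy.spatial.transform import Rotation as R
s=manip.read_state();print(s['eef_pos'],s['effort'],s['wrist_force'],s['joints'],s['finger_gap']);print(R.from_euler('xyz',s['eef_rot']).as_matrix().round(3))"
```

```text
[512.63684173 370.18016412 338.57412935] [ -3.37126337 -69.63298559 -31.93632245   0.12705567  -0.27729331
   1.38963327] [ 0.20712658 -0.45868741 -0.38988996] [ 0.57198664  0.45359597  1.05351506 -0.01129938  1.64902955 -1.01644431] 0.38112262904909916
[[-0.006 -1.    -0.017]
 [-0.017 -0.017  1.   ]
 [-1.     0.006 -0.017]]
```

>>> jog_arm --moves '[[[-5,-5,-50,0,0,0],[0,-5,-50,0,0,0],[0,-5,-50,0,0,0],[0,0,-50,0,0,0],[0,0,-50,0,0,-5]]]'

```text
clock: 2.9
eef_pos: [506.2, 363.2, 93.0]
eef_rot: [-2.561, 1.56, -1.047]
wrist_force: [0.9, 1.1, 0.2]
finger_gap: 0.7
```

```bash
python3 - <<'E'
from h import *
print(manip.read_state()['eef_pos'])
im,d=snap('side','s1')
im,dt=snap('top','t1')
a=cv2.imread('pics/t1.png')[160:300,130:310]
b=cv2.imread('pics/s1.png')[90:230,190:370]
cv2.imwrite('pics/c1.png',cv2.resize(np.vstack([a,b]),None,fx=2.1,fy=2.1,interpolation=cv2.INTER_CUBIC))
E
```

```text
[506.21057334 363.23828928  92.99598816]
```

View pics/c1.png

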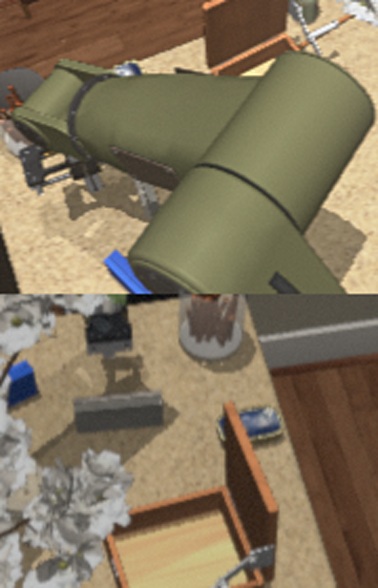

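>>> jog_arm --moves '[[[0,-10,-32,0,0,0],[0,-30,0,0,0,0],[0,-10,0,0,0,0],[0,-8,0,0,0,0],[0,-8,0,0,0,0]]]'

```text
clock: 3.5
eef_pos: [507.1, 297.1, 64.7]
eef_rot: [-2.818, 1.56, -1.293]
wrist_force: [-1.1, 0.9, 1.2]
finger_gap: 0.4
```

>>> jog_arm --moves '[[[0,-8,0,0,0,0],[0,-8,0,0,0,0],[0,-8,0,0,0,0],[0,-5,0,0,0,0],[0,0,0,0,0,0]]]'

```text
clock: 4.0
eef_pos: [508.2, 266.2, 67.3]
eef_rot: [-2.48, 1.56, -0.954]
wrist_force: [-0.3, 0.5, -0.3]
finger_gap: 0.7
```

```bash
python3 - <<'E'
from h import *
s=manip.read_state();print(s['eef_pos'],s['wrist_force'])
im,d=snap('side','s2')
P=cloud('side',d)[120:170,215:280].reshape(-1,3)
for x in range(440,590,30):
    print(x,[int(P[(abs(P[:,0]-x)<15)&(abs(P[:,1]-y)<5)][:,2].max(initial=-1)) for y in range(200,310,10)])
E
```

```text
[508.17187199 266.23901091  67.34026098] [-0.34369152  0.52606141 -0.30008567]
440 [-1, 30, 33, 37, 35, 33, 32, 28, 7, 1, 4]
470 [194, 191, 190, 235, 196, 198, 172, 173, 174, 5, 5]
500 [193, 193, 235, 233, 199, 33, 53, 28, -1, 2, 3]
530 [192, 190, 209, 226, 172, 183, 171, 172, 7, 5, -1]
560 [31, 33, 33, 33, 32, 32, 32, 18, 4, 4, 6]
```

>>> jog_arm --moves '[[[0,15,30,0,0,0],[-20,35,45,0,0,0],[-30,45,45,0,0,0],[-30,40,0,0,0,0],[0,0,0,0,0,0]]]' --gripper 1

```text
clock: 4.55
eef_pos: [436.2, 387.9, 172.2]
eef_rot: [-2.696, 1.562, -1.173]
wrist_force: [0.8, -1.1, -0.5]
finger_gap: 36.7
```

```bash
python3 - <<'E'
from h import *
s=manip.read_state();print(s['eef_pos'],s['wrist_force'])
im,d=snap('side','s3')
cv2.imwrite('pics/c3.png',cv2.resize(im[110:190,200:320],None,fx=5,fy=5,interpolation=cv2.INTER_CUBIC))
P=cloud('side',d);S=P[115:175,215:285]
for x in range(430,600,20):
    q=S.reshape(-1,3);print(x,[int(np.median(k)) if len(k:=q[(abs(q[:,0]-x)<10)&(abs(q[:,1]-y)<5)][:,2]) else -1 for y in range(190,310,10)])
m=(S[...,2]>22)&(S[...,2]<42)&(S[...,0]<600)&(S[...,1]>190)&(S[...,1]<290)
q=S[m];print(len(q),cv2.minAreaRect(q[:,:2].astype(np.float32)),np.median(q,axis=0))
E
```

```text
[436.22305976 387.86664106 172.23553739] [ 0.82913734 -1.09300989 -0.50192654]
430 [-1, -1, 10, 3, 24, 1, 1, 1, 2, 0, 1, 0]
450 [-1, -1, 28, 28, 28, 28, 27, 27, 26, -1, 2, -1]
470 [-1, -1, 32, 28, 28, 27, 27, 28, 29, -1, 1, 0]
490 [-1, 3, 26, 30, 29, 27, 28, 28, 26, -1, 0, 0]
510 [2, 1, 22, 28, 29, 27, 27, 28, 24, -1, 0, 1]
530 [1, 6, 23, 26, 28, 28, 27, 27, 26, 3, 0, 1]
550 [0, 5, 25, 29, 28, 27, 29, 26, 22, 5, 2, 1]
570 [0, 6, 11, 27, 24, 26, 28, 25, 0, 3, 0, 0]
590 [1, 0, 1, 2, 0, 0, 1, 0, 0, 2, 0, 0]
611 ((503.04962158203125, 236.04541015625), (64.41791534423828, 139.60411071777344), 86.02850341796875) [506.67249947 235.59774403  28.1402465 ]
```

View pics/c3.png

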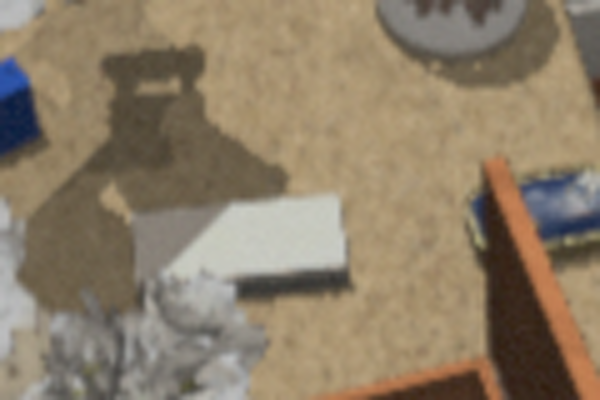

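>>> jog_arm --moves '[[[15,-50,0,0,0,-1.5],[20,-50,-20,0,0,0],[16,-48,-20,0,0,0],[0,-2,-30,0,0,0],[0,0,0,0,0,0]]]' --gripper 1

```text
clock: 5.1
eef_pos: [487.6, 237.6, 103.4]
eef_rot: [-2.574, 1.561, -1.078]
wrist_force: [-0.8, -0.3, -0.3]
finger_gap: 80.8
```

>>> jog_arm --moves '[[[0,0,-30,0,0,0],[0,0,-10,0,0,0],[0,0,-25,0,0,0],[0,0,-13,0,0,0],[0,0,0,0,0,0]]]' --gripper 1

```text
clock: 5.6
eef_pos: [490.7, 238.4, 28.3]
eef_rot: [-2.174, 1.559, -0.678]
wrist_force: [-0.1, -0.2, 0.2]
finger_gap: 94.4
```

>>> jog_arm --moves '[[[-3,0,-5,0,0,0],[0,0,0,0,0,0],[0,0,0,0,0,0],[0,0,0,0,0,0],[0,0,0,0,0,0]]]' --gripper -1 --squeeze 50

```text
clock: 6.1
eef_pos: [489.1, 239.6, 27.0]
eef_rot: [-1.891, 1.556, -0.394]
wrist_force: [-0.0, 0.6, -5.0]
finger_gap: 59.5
```

>>> jog_arm --moves '[[[0,0,0,0,0,0],[0,0,20,0,0,0],[0,0,30,0,0,0],[0,0,40,0,0,0],[0,0,40,0,0,0]]]'

```text
clock: 6.6
eef_pos: [484.3, 237.6, 153.6]
eef_rot: [3.087, 1.559, -1.7]
wrist_force: [1.1, 0.3, -4.9]
finger_gap: 59.6
```

>>> jog_arm --moves '[[[9,-46,0,0,0,3],[9,-46,0,0,0,3],[9,-46,0,0,0,3],[9,-46,0,0,0,2],[9,-46,0,0,0,0]]]'

```text
clock: 7.1
eef_pos: [529.4, 5.5, 158.6]
eef_rot: [-2.529, 1.561, -0.823]
wrist_force: [1.3, 0.6, -5.1]
finger_gap: 59.6
```

>>> jog_arm --moves '[[[0,0,0,0,0,0]]]'

```text
clock: 7.2
eef_pos: [529.5, 0.9, 158.2]
eef_rot: [-2.654, 1.561, -0.953]
wrist_force: [-0.3, 1.6, -6.0]
finger_gap: 59.2
```

```bash
python3 - <<'E'
from h import *
from scipy.spatial.transform import Rotation as R
s=manip.read_state();print(s['eef_pos'],R.from_euler('xyz',s['eef_rot']).as_matrix().round(3))
im,d=snap('side','s4')
cv2.imwrite('pics/c4.png',cv2.resize(im[130:270,215:365],None,fx=4,fy=4,interpolation=cv2.INTER_CUBIC))
E
```

```text
[529.54645029   0.85594578 158.17983744] [[ 0.006 -0.991 -0.13 ]
 [-0.008 -0.13   0.991]
 [-1.    -0.005 -0.009]]
```

View pics/c4.png

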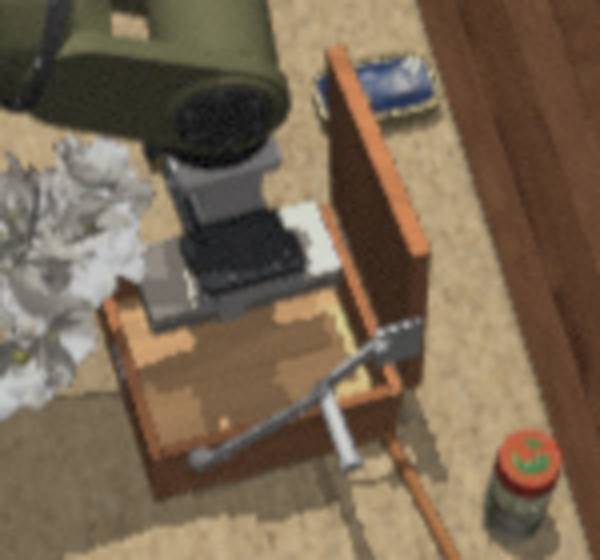

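>>> jog_arm --moves '[[[0,4,-30,0,0,-1],[0,0,-30,0,0,0],[0,0,-20,0,0,0],[0,0,-15,0,0,0],[0,0,0,0,0,0]]]'

```text
clock: 7.75
eef_pos: [527.1, 10.9, 58.9]
eef_rot: [-2.891, 1.564, -1.206]
wrist_force: [-0.6, 0.3, -4.3]
finger_gap: 59.7
```

>>> jog_arm --moves '[[[2,-4,-5,0,0,0],[0,0,-3,0,0,0],[0,0,-2,0,0,0],[0,0,0,0,0,0]]]'

```text
clock: 8.15
eef_pos: [530.1, 8.1, 50.2]
eef_rot: [-2.606, 1.563, -0.919]
wrist_force: [0.2, -0.3, -4.8]
finger_gap: 59.7
```

>>> jog_arm --moves '[[[0,0,-2,0,0,0],[0,0,0,0,0,0]]]'

```text
clock: 8.35
eef_pos: [530.7, 8.0, 49.4]
eef_rot: [-2.42, 1.562, -0.733]
wrist_force: [-0.7, -0.2, -3.0]
finger_gap: 59.7
```

>>> jog_arm --moves '[[[0,0,0,0,0,0],[0,0,0,0,0,0],[0,0,0,0,0,0]]]' --gripper 0.55

```text
clock: 8.65
eef_pos: [531.9, 7.9, 50.8]
eef_rot: [-2.227, 1.559, -0.54]
wrist_force: [-0.3, 0.4, -0.4]
finger_gap: 72.6
```

>>> jog_arm --moves '[[[0,0,20,0,0,0],[0,0,40,0,0,0],[0,0,40,0,0,0],[-20,0,30,0,0,0],[-30,0,20,0,0,0]]]'

```text
clock: 9.15
eef_pos: [480.7, 7.9, 203.5]
eef_rot: [-2.441, 1.562, -0.755]
wrist_force: [-0.1, 0.4, 0.7]
finger_gap: 73.3
```

>>> jog_arm --moves '[[[4,-15,10,0,0,-8.3],[4,-15,10,0,0,-8.3],[4,-15,5,0,0,-8.3],[4,-15,0,0,0,-8.3],[4,-15,0,0,0,-8.3]]]' --gripper 0

```text
clock: 9.65
eef_pos: [500.0, -68.3, 235.6]
eef_rot: [-1.87, 1.554, -0.928]
wrist_force: [-0.7, 0.0, 0.4]
finger_gap: 47.1
```

>>> jog_arm --moves '[[[4,-15,0,0,0,-8.3],[4,-15,0,0,0,-8.3],[4,-15,0,0,0,-8.3],[4,-15,0,0,0,-8.3],[4,-15,0,0,0,-8.3]]]'

```text
clock: 10.15
eef_pos: [521.0, -146.8, 236.8]
eef_rot: [-1.724, 1.552, -1.533]
wrist_force: [0.8, 0.6, 0.4]
finger_gap: 47.2
```

>>> jog_arm --moves '[[[0,0,0,0,0,-6],[0,0,0,0.9,-8.4,0],[0,0,0,0.9,-8.4,0],[0,0,0,0.9,-8.4,0],[0,0,0,0.9,-8.4,0]]]'

```text
clock: 10.65
eef_pos: [523.3, -149.6, 238.2]
eef_rot: [-0.003, 0.972, 0.063]
wrist_force: [1.5, 0.3, -0.9]
finger_gap: 46.8
```

```bash
python3 - <<'E'
from h import *
from scipy.spatial.transform import Rotation as R
s=manip.read_state();M=R.from_euler('xyz',s['eef_rot']).as_matrix();print(s['eef_pos'],M.round(3),s['joints'],s['finger_gap'])
c,sn=np.cos(.11),np.sin(.11);B=np.array([[c,-sn,0],[sn,c,0],[0,0,1]])
T=B@np.array([[np.sin(.61),0,np.cos(.61)],[0,-1,0],[-np.cos(.61),0,np.sin(.61)]])
print('turn deg',np.degrees(R.from_matrix(T@M.T).as_rotvec()).round(1))
tgt=np.array([593,-133.6,127]);print('pregrasp shift',tgt-90*T[:,0]-s['eef_pos'])
im,d=snap('side','s5');cv2.imwrite('pics/c5.png',cv2.resize(im[130:270,215:365],None,fx=4,fy=4,interpolation=cv2.INTER_CUBIC))
S=cloud('side',d)
for x in range(460,640,20):
    q=S[150:250,230:320].reshape(-1,3);print(x,[int(np.median(k)) if len(k:=q[(abs(q[:,0]-x)<10)&(abs(q[:,1]-y)<5)&(q[:,2]<150)][:,2]) else -1 for y in range(-50,80,10)])
E
```

```text
[ 523.31375256 -149.62664816  238.22962538] [[ 0.563 -0.066  0.824]
 [ 0.036  0.998  0.055]
 [-0.826 -0.002  0.564]] [-0.4823996   0.02118771  1.9177808   0.455466    0.72759272 -0.81875294] 46.84625845645891Traceback (most recent call last):
  File "<stdin>", line 6, in <module>
  File "scipy/spatial/transform/_rotation.pyx", line 1143, in scipy.spatial.transform._rotation.Rotation.from_matrix
ValueError: Non-positive determinant (left-handed or null coordinate frame) in rotation matrix 0: [[ 9.84500743e-01  1.75013020e-01 -1.13459313e-02]
 [ 1.75030284e-01 -9.84562903e-01  5.39115680e-04]
 [ 1.10764308e-02  2.51664136e-03  9.99935488e-01]].
```

```bash
python3 - <<'E'
from h import *
from scipy.spatial.transform import Rotation as R
s=manip.read_state();M=R.from_euler('xyz',s['eef_rot']).as_matrix()
c,sn=np.cos(.11),np.sin(.11);B=np.array([[c,-sn,0],[sn,c,0],[0,0,1]])
T=B@np.array([[np.sin(.61),0,np.cos(.61)],[0,1,0],[-np.cos(.61),0,np.sin(.61)]])
print('turn deg',np.degrees(R.from_matrix(T@M.T).as_rotvec()).round(1))
tgt=np.array([593,-133.6,127]);print('pregrasp shift',tgt-90*T[:,0]-s['eef_pos'])
im,d=snap('side','s5');cv2.imwrite('pics/c5.png',cv2.resize(im[130:270,215:365],None,fx=4,fy=4,interpolation=cv2.INTER_CUBIC))
S=cloud('side',d)
for x in range(460,640,20):
    q=S[150:250,230:320].reshape(-1,3);print(x,[int(np.median(k)) if len(k:=q[(abs(q[:,0]-x)<10)&(abs(q[:,1]-y)<5)&(q[:,2]<150)][:,2]) else -1 for y in range(-50,80,10)])
E
```

```text
turn deg [ 0.2 -0.6  2.5]
pregrasp shift [ 18.43978797  10.36669069 -37.46130378]
460 [0, -1, -1, -1, -1, -1, -1, -1, -1, -1, -1, -1, -1]
480 [21, 21, 43, -1, -1, -1, -1, -1, -1, -1, -1, 35, 44]
500 [23, -1, 41, 44, -1, 50, 51, 49, -1, -1, -1, 44, 60]
520 [25, 22, 22, 48, -1, 50, -1, -1, -1, -1, -1, 56, 62]
540 [22, 23, 19, -1, -1, -1, -1, -1, -1, -1, -1, -1, 69]
560 [22, 23, 21, 54, -1, -1, -1, -1, -1, -1, -1, -1, 77]
580 [21, 19, -1, 29, -1, -1, -1, -1, 52, -1, -1, -1, 62]
600 [-1, 22, 22, 21, 45, 51, 49, 49, 50, 51, 48, 22, 23]
620 [24, 21, 21, 21, 27, 23, 27, 27, 23, 22, 23, 25, 27]
```

View pics/c5.png

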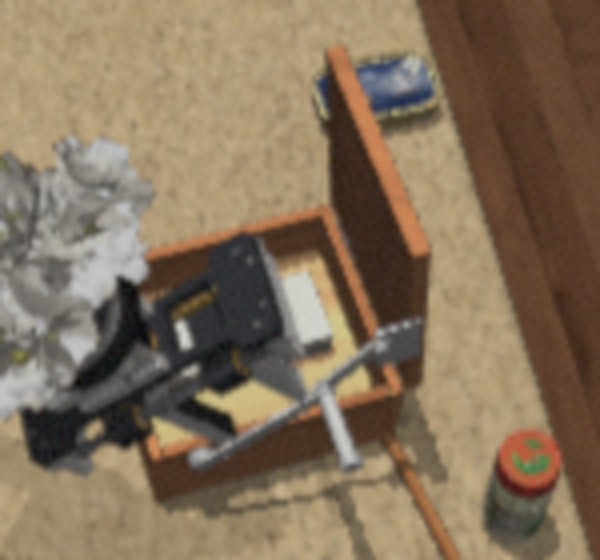

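Stone lies flat in the box (top at z≈50 = 22+28). The knee bar runs from (322,390) to (350,460) in this crop, as it was found. Next, approach the bar.

>>> jog_arm --moves '[[[18,10,-20,0,-0.6,2.5],[0,0,-17,0,0,0],[12,1,-18,0,0,0],[14,2,-20,0,0,0],[14,2,-20,0,0,0]]]'

```text
clock: 11.2
eef_pos: [581.6, -134.4, 142.6]
eef_rot: [-0.005, 0.956, 0.107]
wrist_force: [1.2, -0.5, 0.3]
finger_gap: 47.1
```

>>> jog_arm --moves '[[[0,0,0,0,0,0]]]'

```text
clock: 11.3
eef_pos: [581.9, -133.6, 140.2]
eef_rot: [-0.001, 0.961, 0.112]
wrist_force: [-0.7, 0.2, -0.1]
finger_gap: 46.9
```

```bash
python3 - <<'E'
from h import *
s=manip.read_state();print(s['eef_pos'],s['eef_rot'],s['wrist_force'])
im,d=snap('side','s6');cv2.imwrite('pics/c6.png',cv2.resize(im[180:270,235:345],None,fx=6,fy=6,interpolation=cv2.INTER_CUBIC))
E
```

```text
[ 581.88715428 -133.57022309  140.22543804] [-0.00105206  0.96066045  0.11190262] [-0.66210413  0.19557013 -0.09438549]
```

View pics/c6.png

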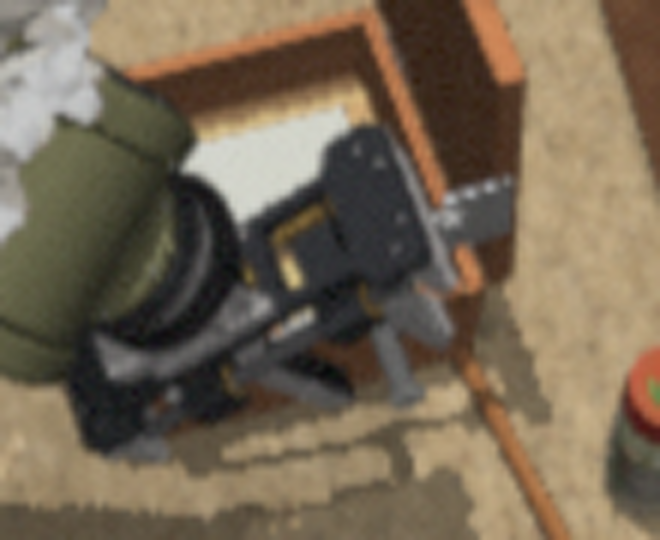

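>>> jog_arm --moves '[[[7,0,-9,0,0,0],[5,0,-6,0,0,0],[0,0,0,0,0,0]]]'

```text
clock: 11.65
eef_pos: [594.4, -134.1, 129.8]
eef_rot: [-0.004, 0.958, 0.111]
wrist_force: [-0.4, -0.4, 0.5]
finger_gap: 47.4
```

>>> jog_arm --moves '[[[0,0,0,0,0,0],[0,0,0,0,0,0],[0,0,0,0,0,0],[0,0,0,0,0,0]]]' --gripper -1 --squeeze 25

```text
clock: 12.05
eef_pos: [593.7, -134.3, 131.8]
eef_rot: [-0.005, 0.957, 0.111]
wrist_force: [-17.5, -6.2, -10.9]
finger_gap: 18.5
```

>>> jog_arm --moves '[[[0,0,0,0,0,0],[0,0,0,0,0,0]]]'

```text
clock: 12.25
eef_pos: [590.8, -134.9, 129.4]
eef_rot: [-0.003, 0.964, 0.112]
wrist_force: [3.6, 2.4, 8.8]
finger_gap: 11.2
```

```bash
python3 - <<'E'
from h import *
s=manip.read_state();print(s['eef_pos'],s['finger_gap'],s['wrist_force'],s['moment'])
im,d=snap('side','s7');im2,dt=snap('top','t7')
cv2.imwrite('pics/c7.png',cv2.resize(im[210:260,275:335],None,fx=10,fy=10,interpolation=cv2.INTER_CUBIC))
E
```

```text
[ 590.77198768 -134.85372476  129.44126418] 11.20882351200067 [3.59814667 2.40541109 8.84957237] [ 0.38936654 -1.33104686  0.1982066 ]
```

View pics/c7.png

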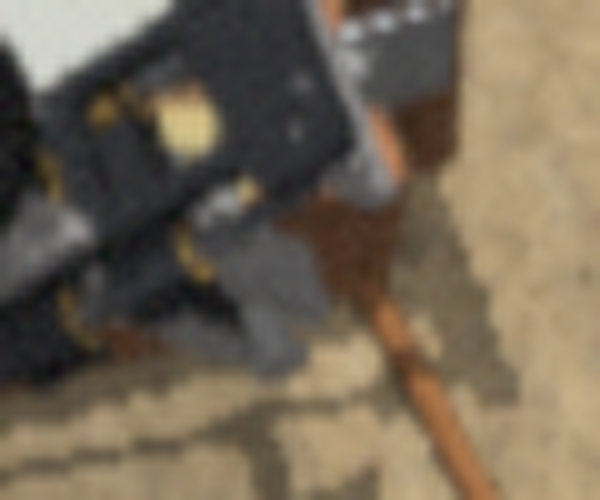

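>>> jog_arm --moves '[[[-5.3,-0.6,6.7,0,0,0],[-5.8,-0.6,6.2,0,0,0],[-6.3,-0.7,5.7,0,0,0]]]'

```text
clock: 12.65
eef_pos: [573.2, -136.5, 149.8]
eef_rot: [-0.003, 0.962, 0.112]
wrist_force: [4.0, -0.1, -1.9]
finger_gap: 11.0
```

>>> jog_arm --moves '[[[0,0,0,0,0,0]]]'

```text
clock: 12.75
eef_pos: [572.4, -136.6, 150.5]
eef_rot: [-0.004, 0.962, 0.112]
wrist_force: [-0.7, -0.1, -1.2]
finger_gap: 11.3
```

>>> jog_arm --moves '[[[-6.7,-0.7,5.0,0,0,0],[-7.1,-0.8,4.5,0,0,0],[-7.5,-0.8,3.9,0,0,0],[-7.8,-0.9,3.3,0,0,0],[-8,-0.9,2.6,0,0,0]]]'

```text
clock: 13.25
eef_pos: [535.9, -140.6, 172.9]
eef_rot: [-0.006, 0.956, 0.11]
wrist_force: [14.5, 2.4, -6.4]
finger_gap: 11.2
```

>>> jog_arm --moves '[[[0,0,0,0,0,0]]]'

```text
clock: 13.35
eef_pos: [535.1, -140.7, 173.3]
eef_rot: [-0.006, 0.957, 0.109]
wrist_force: [-13.8, -1.0, 6.9]
finger_gap: 11.4
```

```bash
python3 - <<'E'
from h import *
s=manip.read_state();print(s['eef_pos'],s['finger_gap'],s['wrist_force'])
for n in('side','top'):
    im,d=snap(n,n+'8');S=cloud(n,d).reshape(-1,3)[d.ravel()>0]
    m=(S[:,0]>540)&(S[:,0]<700)&(S[:,1]>20)&(S[:,1]<85)&(S[:,2]>90)&(S[:,2]<290)
    q=S[m]
    for z in range(100,290,20):
        k=q[abs(q[:,2]-z)<10];print(n,z,len(k),k[:,0].min().round() if len(k) else '',np.median(k[:,0]).round() if len(k) else '')
E
```

```text
[ 535.13591768 -140.67483094  173.30098224] 11.409729942022182 [-13.83467365  -0.95282569   6.9334891 ]
side 100 46 632.0 639.0
side 120 51 615.0 626.0
side 140 55 602.0 612.0
side 160 56 590.0 599.0
side 180 54 576.0 585.0
side 200 60 563.0 572.0
side 220 63 549.0 558.0
side 240 55 540.0 545.0
side 260 0  
side 280 0  
top 100 2 618.0 623.0
top 120 9 605.0 629.0
top 140 5 595.0 602.0
top 160 6 577.0 590.0
top 180 5 569.0 576.0
top 200 15 550.0 572.0
top 220 5 543.0 550.0
top 240 21 540.0 542.0
top 260 0  
top 280 0
```

>>> jog_arm --moves '[[[0,0,0,0,0,0],[0,0,0,0,0,0],[0,0,0,0,0,0]]]' --gripper -0.1

```text
clock: 13.75
eef_pos: [534.8, -140.7, 173.0]
eef_rot: [-0.006, 0.958, 0.11]
wrist_force: [0.8, 0.1, -0.7]
finger_gap: 31.7
```

>>> jog_arm --moves '[[[-11,-1,16,0,0,0],[-17,-2,24,0,0,0],[-22,-5,32,0,0,0],[-25,-5,35,0,0,0],[-25,-5,35,0,0,0]]]'

```text
clock: 14.25
eef_pos: [431.0, -156.9, 313.1]
eef_rot: [0.005, 0.968, 0.122]
wrist_force: [0.6, -0.3, 1.6]
finger_gap: 42.0
```

```bash
python3 - <<'E'
from h import *
s=manip.read_state();print(s['eef_pos'],s['eef_rot'],s['joints'],s['finger_gap'],s['wrist_force'])
for n in('side',):
    im,d=snap(n,n+'9');S=cloud(n,d).reshape(-1,3)[d.ravel()>0]
    cv2.imwrite('pics/c9.png',cv2.resize(im[150:270,215:365],None,fx=4,fy=4,interpolation=cv2.INTER_CUBIC))
    m=(S[:,0]>540)&(S[:,0]<700)&(S[:,1]>20)&(S[:,1]<85)&(S[:,2]>90)&(S[:,2]<290)
    q=S[m]
    for z in range(100,290,20):
        k=q[abs(q[:,2]-z)<10];print(n,z,len(k),np.median(k[:,0]).round() if len(k) else '')
E
```

```text
[ 431.03215561 -156.88167453  313.14224054] [0.00499996 0.9682314  0.12166083] [-0.6502564  -0.23559474  1.96995102  0.48687434  1.00645613 -0.94685932] 42.04612171067781 [ 0.57338148 -0.25373907  1.64623338]
side 100 51 640.0
side 120 56 625.0
side 140 52 612.0
side 160 57 599.0
side 180 58 585.0
side 200 58 572.0
side 220 59 559.0
side 240 57 545.0
side 260 0 
side 280 0
```

View pics/c9.png

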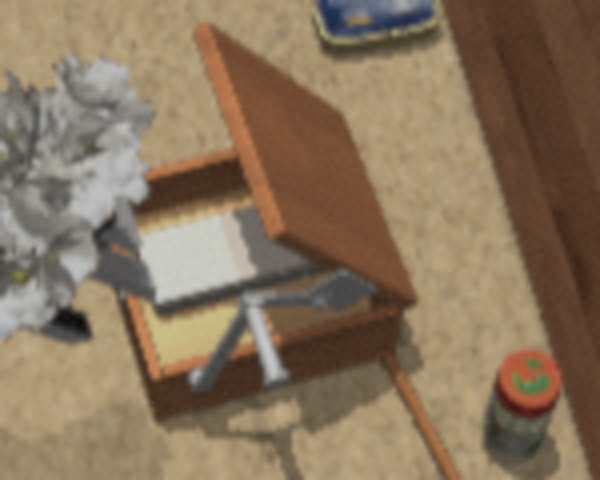

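>>> jog_arm --moves '[[[0,0,30,-0.9,8.4,0],[40,39,10,-0.9,8.4,0],[40,39,0,-0.9,8.4,0],[40,39,0,-0.9,8.4,0],[40,39,0,0,0,0]]]' --gripper -1 --squeeze 30

```text
clock: 14.8
eef_pos: [569.5, -20.5, 360.1]
eef_rot: [-0.298, 1.543, -0.196]
wrist_force: [0.5, -0.8, -0.2]
finger_gap: 5.7
```

>>> jog_arm --moves '[[[0,0,0,0,0,0]]]'

```text
clock: 14.9
eef_pos: [572.3, -16.5, 357.7]
eef_rot: [-0.299, 1.546, -0.193]
wrist_force: [-1.5, -0.4, 0.5]
finger_gap: 1.0
```

```bash
python3 - <<'E'
from h import *
from scipy.spatial.transform import Rotation as R
s=manip.read_state();M=R.from_euler('xyz',s['eef_rot']).as_matrix();p=s['eef_pos'];print(p,M.round(3),s['finger_gap'],s['joints'])
c,sn=np.cos(.11),np.sin(.11)
for f in np.arange(1.1,-.11,-.1):
    S=170;bx=95-S*np.cos(f)+14*np.sin(f)+12.5;z=75+S*np.sin(f)+14*np.cos(f)+19
    print(f.round(2),np.round([551+bx*c,-5.5+bx*sn,z],1))
E
```

```text
[572.31517749 -16.46516389 357.68317453] [[ 0.024 -0.105  0.994]
 [-0.005  0.994  0.106]
 [-1.    -0.007  0.023]] 0.9662284362341212 [-0.09163852  0.27793407  1.24596849 -0.00247777  1.59341566 -0.19744965]
1.1 [593.6  -0.8 251.9]
1.0 [578.3  -2.5 244.6]
0.9 [563.7  -4.1 235.9]
0.8 [550.1  -5.6 225.7]
0.7 [537.6  -7.  214.2]
0.6 [526.2  -8.2 201.5]
0.5 [516.2  -9.3 187.8]
0.4 [507.6 -10.3 173.1]
0.3 [500.5 -11.1 157.6]
0.2 [495.  -11.7 141.5]
0.1 [491.1 -12.1 124.9]
-0.0 [488.9 -12.4 108. ]
-0.1 [488.3 -12.4  91. ]
```

>>> jog_arm --moves '[[[22,8,-25,0,0,0],[0,8,-30,0,0,0],[0,0,-30,0,0,0],[0,0,-20,0,0,0],[0,0,0,0,0,0]]]'

```text
clock: 15.4
eef_pos: [594.8, 0.9, 247.1]
eef_rot: [-0.311, 1.548, -0.202]
wrist_force: [-0.1, 0.2, 0.8]
finger_gap: 0.4
```

>>> jog_arm --moves '[[[-16,-2,-3,0,0,0],[-14,-2,-8,0,0,0],[-14,-1,-10,0,0,0],[-12,-1,-11,0,0,0],[0,0,0,0,0,0]]]'

```text
clock: 15.9
eef_pos: [538.2, -7.0, 220.1]
eef_rot: [-0.259, 1.54, -0.152]
wrist_force: [-0.3, 0.0, 0.4]
finger_gap: 0.3
```

>>> jog_arm --moves '[[[-12,-1,-19,0,0,0],[-10,-1,-15,0,0,0],[-9,-1,-16,0,0,0],[-7,-1,-16,0,0,0]]]'

```text
clock: 16.3
eef_pos: [504.1, -12.2, 160.9]
eef_rot: [-0.235, 1.526, -0.129]
wrist_force: [-0.1, 0.7, 0.8]
finger_gap: 0.5
```

>>> jog_arm --moves '[[[-5,0,-16,0,0,0],[-3,0,-16,0,0,0],[0,0,0,0,0,0]]]'

```text
clock: 16.6
eef_pos: [497.7, -13.1, 130.7]
eef_rot: [-0.234, 1.523, -0.129]
wrist_force: [0.1, 0.1, 0.0]
finger_gap: 0.7
```

```bash
python3 - <<'E'
from h import *
im,d=snap('side','s10');S=cloud('side',d).reshape(-1,3)[d.ravel()>0]
for x in range(460,680,20):
    print(x,[int(np.median(k)) if len(k:=S[(abs(S[:,0]-x)<8)&(abs(S[:,1]-y)<8)&(S[:,2]<290)][:,2]) else -1 for y in range(-90,91,20)])
E
```

```text
460 [53, 101, 103, 103, 104, 106, 102, -1, -1, -1]
480 [77, 106, 215, 232, 105, 105, 104, -1, -1, -1]
500 [75, 104, 108, 231, 105, -1, -1, -1, -1, -1]
520 [73, 101, 103, 231, 101, 101, 100, -1, -1, -1]
540 [55, 100, 101, 227, 99, 228, 99, 98, 98, -1]
560 [40, 99, 99, 232, 252, 253, 100, 96, 96, -1]
580 [43, 96, 96, 228, 98, 95, 96, 95, -1, -1]
600 [33, 94, 93, 93, 94, 94, 93, 93, -1, -1]
620 [60, 92, 93, 92, 91, 92, 91, 90, 91, 89]
640 [9, 91, 90, 90, 89, 89, 89, 88, 88, 89]
660 [0, 0, 76, 78, -1, 6, 0, 2, 2, 0]
```

>>> jog_arm --moves '[[[-3,0,-8,0,0,0],[-2,0,-8,0,0,0],[0,0,-6,0,0,0],[0,0,0,0,0,0]]]'

```text
clock: 17.05
eef_pos: [495.3, -13.5, 111.4]
eef_rot: [-0.231, 1.517, -0.126]
wrist_force: [-0.2, -0.1, 0.6]
finger_gap: 0.4
```

>>> jog_arm --moves '[[[0,0,-5,0,0,0],[0,0,-4,0,0,0],[0,0,0,0,0,0]]]'

```text
clock: 17.35
eef_pos: [496.7, -13.5, 109.0]
eef_rot: [-0.234, 1.512, -0.129]
wrist_force: [-0.0, 0.1, -0.5]
finger_gap: 0.3
```

>>> jog_arm --moves '[[[0,0,-5,0,0,0],[0,0,-5,0,0,0]]]'

```text
clock: 17.55
eef_pos: [497.5, -13.6, 107.2]
eef_rot: [-0.243, 1.509, -0.137]
wrist_force: [-51.3, 3.1, 97.3]
finger_gap: 0.4
```

```bash
python3 - <<'E'
from h import *
s=manip.read_state();print(s['wrist_force'],s['eef_pos'])
im,d=snap('side','s11');S=cloud('side',d).reshape(-1,3)[d.ravel()>0]
q=S[(S[:,2]>70)&(S[:,2]<125)&(S[:,0]>465)&(S[:,0]<640)&(abs(S[:,1]-10)<70)]
for i in range(3):
    A=np.c_[q[:,:2],np.ones(len(q))];c=np.linalg.lstsq(A,q[:,2],rcond=None)[0];q=q[abs(q[:,2]-A@c)<4]
print(len(q),c,'slope rad',-c[0],'z at 470,640',c@[470,0,1],c@[640,0,1])
E
```

```text
[-51.26500621   3.1412861   97.268342  ] [497.53902839 -13.64229205 107.15909039]
1464 [-3.14265515e-03 -2.05317667e-03  9.12425801e+01] slope rad 0.003142655153177266 z at 470,640 89.76553219429925 89.23128081825912
```

>>> jog_arm --moves '[[[0,0,5,0,0,0],[0,0,20,0,0,0],[0,0,40,0,0,0],[-20,0,40,0,0,0],[0,0,0,0,0,0]]]'

```text
clock: 18.1
eef_pos: [477.0, -13.5, 218.1]
eef_rot: [-0.243, 1.506, -0.136]
wrist_force: [-0.3, 0.8, -0.4]
finger_gap: 0.0
```

```bash
python3 - <<'E'
from h import *
s=manip.read_state();print(s['wrist_force'],s['eef_pos'],s['clock'])
im,d=snap('side','s12');S=cloud('side',d).reshape(-1,3)[d.ravel()>0]
q=S[(S[:,2]>70)&(S[:,2]<125)&(S[:,0]>465)&(S[:,0]<640)&(abs(S[:,1]-10)<70)]
for i in range(3):
    A=np.c_[q[:,:2],np.ones(len(q))];c=np.linalg.lstsq(A,q[:,2],rcond=None)[0];q=q[abs(q[:,2]-A@c)<4]
print(len(q),'slope rad',-c[0],'z at 470,640',c@[470,0,1],c@[640,0,1])
cv2.imwrite('pics/c12.png',cv2.resize(im[120:290,205:365],None,fx=3.5,fy=3.5,interpolation=cv2.INTER_CUBIC))
E
```

```text
[-0.25048403  0.84937206 -0.4473598 ] [476.98591727 -13.49759398 218.08878745] 18.1
2030 slope rad -0.004066653981725159 z at 470,640 89.08315551498654 89.77448669187983
```

View pics/c12.png

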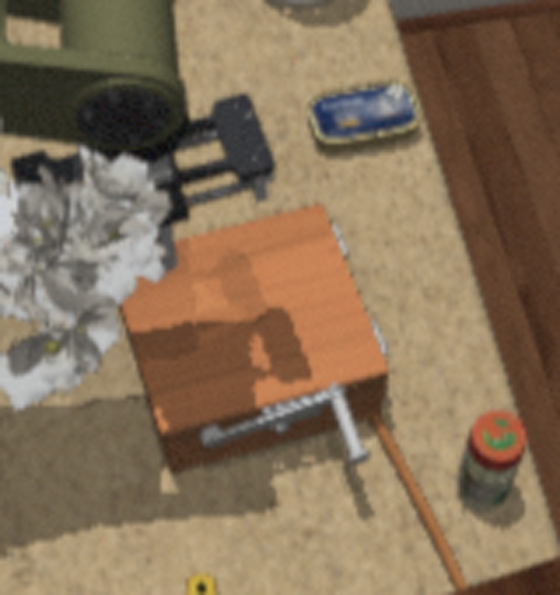

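The lid is shut (slope within 0.005 rad). The stay is folded back on itself, with the bar at about (345,425) in the crop. The tin and jar are where they were, and the arm is clear.

```bash
python3 -c "
from h import *
print(manip.sign_off())"
```

```text
the job is handed in; nothing more can be done
None
```

The job is handed in at about 18 s of the 69 s allowed; the sign-off gave no verdict. I toppled the stone flat onto the worktop. I then gripped it across its width and set it flat on the bed in the box. I lifted the knee bar about 44 mm along its arc to unlock the stay, and pushed the lid shut with closed fingers.

**Checks that held:**
- **Stone:** its top measured about 50 mm high, which matches lying flat on the 22 mm bed. That was before the lid came down; I could not see it afterwards.
- **Lid:** its slope is within about 0.005 rad of level, with the top at 89 mm as expected when shut.
- **Stay and arm:** the last picture shows the links folded back on themselves. The arm is clear of everything, with wrist force near 0 N.
- **Bystanders:** the fish tin and spice jar look unmoved in the pictures. I did not check the salt shaker again, but the tool did not touch down near it.

**Less certain:**
- **Force spike:** the last push on the shut lid reached about 97 N vertically and 51 N sideways at the wrist, roughly 110 N in all against the 120 N limit. I commanded it further down than needed, then backed off at once. The reading is from the end of that move, so I can't rule out a higher peak.
- **Lid angle after unlocking:** the lid had dropped to about 0.53 rad by the end of the lift, under the 0.6 rad limit. I estimated that from depth data. I never read the knee angle directly.

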